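# Set the spreader gap of a lab plate coater with its gauge blade

### The arm

A 6-joint arm with a two-finger parallel gripper is mounted at the origin on the work surface. World frame = base frame: x ahead of the robot, y to its left, z up, the work surface at z = 0. Lengths are in mm, angles in rad, forces in N, time in s.
With the tool pointing down it reaches from about 350 to 875 mm from the base axis. Payload 4.2 kg.
Tool frame: the origin (TCP) lies at the very end of the fingers, on their centre line; the grasp point (between the pads) lies 19 mm behind it; z points along the fingers, y is the line along which they close (so a half turn about z gives the same grasp; the last joint's range is limited). The gripper opens to 85 mm and grips with 20 to 120 N. Pads are 22 mm wide; open, the fingers measure 114 mm over their backs; the gripper's body (76 mm by 85 mm) begins 54 mm behind the grasp point. The pads swing forward as they close: fully open they stand 13 mm farther back than shut.
Start: joints at [-0.97, 0.385, 0.008, 0, -1.194, -0.259], TCP at [209.504, -588.818, 202.012] pointing down, gripper open.
Joint ranges: [-3.14, 3.14], [-1.21, 2.06], [-1.07, 1.41], [-3.16, 2.05], [-2.99, -0.16], [-3.1, 3.1]. Speed limits (rad/s): [2.79, 2.79, 3.14, 3.14, 3.14, 3.14].

### API

Orientations are given as a unit quaternion [x, y, z, w].
In Python, from bench import arm, optics gives the robot as it stands. The module is installed in compiled form; this text tells all that it offers.
- The arm moves only by the tool step_arm, never from a script. Its argument "motion" is a list of rows, each an object with "dr": the turn, a rotation vector about the tool's x, y, z in units of 8 degrees (1.0 is 8 degrees), a list of three; "slide": the shift along the tool's x, y, z in mm, a list of three; "jaw": the finger opening in mm, from 0 to 85.4. A call has exactly 8 rows; each row is the pose to reach, as a shift and turn from the pose commanded when the call began, along the tool's axes at that moment; what a row does not reach only later rows make up. A row lasts 1/8 s, in which the tool goes at most 62.5 mm and 10.7 degrees, less where a joint would pass 70% of its speed; a pose out of reach is approached as far as the arm can. A call with a gripper value outside its range is refused whole. The fingers move at their own pace and stop on an object; the grip force is fixed at half the most. Time passes only in rows, so rows that repeat a pose let the fingers close, or fill a call up. It gives the time, the measured TCP pose, the force, the opening and the grip force at its end, in the units of the state.
- arm.read_state(): the state, without advancing time (a new reading comes with each control period).
- optics.get_image(name): name is "scene" or "top"; returns the picture (400x640x3 uint8, blue, green, red); there is no depth.
- optics.camera_info(name): a dict with "camera_matrix" (3x3 intrinsics, pixels), "k1" (the pictures are not rectified: a ray, as slopes to the right and down, at radius r is drawn at 1 + k1 r^2 times it, then the intrinsics apply), "view" (4x4, takes a point from world to camera coordinates). Camera axes: x right, y up, looking along -z (the intrinsics and any distortion apply to the point x, -y, -z); pixel columns grow to the right and rows downward; lengths in mm; the calibration is good to about 2 mm. A picture is of the moment at which its call begins. camera_info takes no time and is no camera call.
- arm.job_done(): hands the job in; it is judged then, once.
The state is a dict: "clock": time; "joints": joint angles; "joint_vel": joint speeds; "joint_efforts": joint torques, N m; "position": TCP position; "ee_rot": TCP orientation; "contact_force": force on the tool from outside, world axes, zero at the start; "wrist_torque": the same for the moment, N m; "gripper_width": finger opening in mm; "grasp_force": force on a finger pad.
Only numpy, scipy, OpenCV 4.12 (cv2) and the standard library are available. Lean on these libraries where they do the work, as an engineer would, in place of code of your own. Each camera call takes 0.05 s, during which the arm holds its last target. There are 200 camera calls.

### The job

Set the blade gap of the plate coater: push the red-tipped bar of its adjusting screw clockwise, seen from above, until the brass gauge blade lying in the gap just drags, which the dial shows by its pointer standing in the green band, never in the red. Then draw the gauge blade straight out by its orange tab until its tip is clear of the spreader blade, leave it lying in the bed's channel with the screw as you set it, and do not disturb the other things on the bench.

Things in the scene. Friction and masses are not known exactly. Their poses are not given: they have to be found in the camera images.
- coater: Plate coater fixed to the bench: grey base 100 mm (x) by 440 mm (y, -230 to +210), 18 mm high; origin on its underside directly below the screw's axis, z up; turned about z by up to 0.3 rad. Along y lies an aluminium bed, over it stands a beige portal with the screw on top, over the +y end is a dial. The gauge slides out towards -y.
- bed (a point): Top of the aluminium bed on the screw's axis, 30 mm above the bench. The bed runs along the coater's y from -220 to +90 mm, with a channel 36 mm wide between two lips 5 mm high.
- beam_top (a point): Middle of the portal's beam top, on the screw's axis, 120 mm above the bench. Beam: 128 mm (x) by 40 mm (y) by 22 mm high; columns 18 x 40 mm centred at x = -55 and +55 mm. A brass collar, radius 16 mm, rises 12 mm above it.
- dial (a point): Centre of the dial face, about 65 to 74 mm above the bench (it rides on the spreader blade's holder and sinks with it), 160 mm along the coater's +y from the screw's axis. Black round housing, radius 48 mm, white face up, black pointer (38 mm) on a black hub, blue zero mark; clockwise from it a green band and then a red band.
- screw (a joint): Adjusting screw on the coater's z axis, rad, 0 to 3.0, grows clockwise seen from above; starts at 0 to 0.5. Its bar points at 3.49 rad minus this value, counter-clockwise from the coater's +x. It lowers the spreader blade 3.2 mm per rad, is stiff (0.12 N m) and stays where left. The gauge begins to drag at a value that differs each time (about 1.2 to 2.0): the dial tells.
- bar_end (a point): Centre of the red ball (radius 12 mm) at the end of the screw's steel bar, 102 mm from the screw's axis. The bar is 12 mm wide and 12 mm high, level, at 154 to 166 mm above the bench, free all round; under 2 N at its end turns it.
- pointer (a joint): Dial pointer, rad, clockwise. 0 while the gauge is free. Once the sprung spreader blade presses on the gauge it turns about 1.28 rad per rad of screw (400 rad per m of spring travel; nip about 1 N at first touch, 3 N at mid-green). Green band 0.4 to 1.2, red from 1.6, stop at 2.0. Drops back to 0 when the gauge is out.
- blade_edge (a point): Middle of the underside of the steel spreader blade (32 mm wide in x, 24 mm in y, centred on the coater's z axis); its height above the bed top (coater z = 30 mm) is the gap.
- gauge: Loose brass gauge blade 30 x 170 x 5 mm, about 0.18 kg, lying in the channel along the coater's y; origin at the middle of its underside, z up, y along it towards the tip, axes nearly parallel to the coater's. It starts with its tip 10 to 30 mm past the screw's axis (+y).
- gauge_tab (a point): Middle of the orange upright tab near the gauge's outer (-y) end: plate 30 mm (x) by 8 mm (y), up to 55 mm above the gauge's underside; this point is 35 mm above the underside, 80 mm from the gauge's origin. Push it outwards (-y) from its inner side or pinch its 8 mm; drawing the set gauge takes 3 to 8 N.
- gauge_tip (a point): Middle of the inner end (+y) of the gauge blade, 85 mm from the gauge's origin; clear of the spreader blade when it is more than 12 mm on the -y side of the screw's axis.
- reagent: Bystander: amber reagent bottle, radius 35 mm, 130 mm tall, origin under its centre.
- beaker: Bystander: clear open beaker, radius 38 mm, 90 mm tall, origin under its centre.
- jar: Bystander: jar with a blue cap, radius 32 mm, 80 mm tall, origin under its centre.
- plates: Bystander: stack of greenish glass plates, 100 x 100 x 25 mm, origin under its centre.
Mind the look-alikes: they are no part of the job. Several things have the shape of the gauge; the one meant has the colours described above.

How it is judged (in metres and radians):
On the way, in this order (a step that is already met when the one before it is completed fails the run):
1. the gauge blade just drags in the gap: dial pointer in the green band (0.4 to 1.2 rad) (value of joint pointer between 0.38 and 1.22 rad and y of gauge_tip in the frame of coater between -0.012 and 0.2 m), for 0.3 s.
2. the gauge blade is drawn out, its tip clear of the spreader blade (y of gauge_tip in the frame of coater between -0.4 and -0.012 m), for 0.2 s.
At the end, for the whole second after the job is handed in: With the gauge out, the spreader blade stands 1.8 to 4.2 mm above the bed (set with the pointer in the green) and the screw is at rest. The gauge lies flat and still in the bed's channel, its tip 12 to 150 mm outward (-y) of the screw's axis (y of gauge_tip in the frame of coater between -0.15 and -0.012 m and x of gauge_tip in the frame of coater between -0.012 and 0.012 m and z of gauge in the frame of coater between 0.026 and 0.036 m and angle between gauge's own z axis and vertical below 0.1 rad and z of blade_edge in the frame of coater between 0.0318 and 0.0342 m and linear speed of gauge below 0.02 m/s and velocity of joint screw between -0.05 and 0.05 rad/s); the robot touches nothing.
It fails at once if the gauge is clamped hard: dial pointer in the red band (above 1.6 rad) (value of joint pointer above 1.6 rad).
It fails at once if the reagent is moved more than 30 mm (distance of reagent from where it was at the start of the episode above 0.03 m).
It fails at once if the beaker is moved more than 30 mm (distance of beaker from where it was at the start of the episode above 0.03 m).
It fails at once if the jar is moved more than 30 mm (distance of jar from where it was at the start of the episode above 0.03 m).
It fails at once if the plates is moved more than 30 mm (distance of plates from where it was at the start of the episode above 0.03 m).
It also fails if it takes over 51 s, if anything falls off the work surface, if the arm or the gripper's body presses on something with over 40 N, if the wrist force passes 120 N, or if a joint passes its speed limit or range.

## Working session

There is one attempt and no reset: what is moved stays moved. The work goes in short steps, Python scripts to look and compute and a tool call to move; the robot and the scene stay as the last step left them, time stands still between calls to the robot, and variables do not carry over. Pictures are saved under pics/ and viewed, at most 10 in all, crops included, and the job is handed in when it is done.

Besides the shell and the picture viewer there is one more tool, called after "Emit:" by a JSON object that holds its "op" and its "data", one argument or row to a line. step_arm: Moves the arm, as the interface text tells. Its arguments: {"type":"object","properties":{"motion":{"type":"array","items":{"type":"object","properties":{"dr":{"type":"array","items":{"type":"number"}},"slide":{"type":"array","items":{"type":"number"}},"jaw":{"type":"number"}}}}},"required":["motion"]}

```bash
mkdir -p pics; cat > h.py <<'E'
import numpy as np, cv2
from bench import arm, optics
from scipy.spatial.transform import Rotation as R
def ray(name,u,v):
    c=optics.camera_info(name);K=np.array(c["camera_matrix"]);k1=c["k1"];V=np.array(c["view"])
    d=np.array([(u-K[0,2])/K[0,0],(v-K[1,2])/K[1,1]]);s=d.copy()
    for _ in range(20): s=d/(1+k1*(s@s))
    r=V[:3,:3].T@np.array([s[0],-s[1],-1]); o=-V[:3,:3].T@V[:3,3]
    return o,r/np.linalg.norm(r)
def onz(name,u,v,z):
    o,r=ray(name,u,v); return o+r*(z-o[2])/r[2]
def pix(name,p):
    c=optics.camera_info(name);K=np.array(c["camera_matrix"]);V=np.array(c["view"])
    q=V[:3,:3]@np.array(p)+V[:3,3]; s=np.array([q[0],-q[1]])/-q[2]; s=s*(1+c["k1"]*(s@s))
    return K[0,0]*s[0]+K[0,2],K[1,1]*s[1]+K[1,2]
def snap(name,f):
    im=optics.get_image(name); cv2.imwrite(f"pics/{f}.png",im); return im
def blobs(im,lo,hi,amin=15):
    m=cv2.inRange(cv2.cvtColor(im,cv2.COLOR_BGR2HSV),lo,hi)
    n,l,s,c=cv2.connectedComponentsWithStats(m)
    return [(c[i].round(1).tolist(),int(s[i,4]),s[i,:4].tolist()) for i in range(1,n) if s[i,4]>=amin]
E
python3 - <<'E'
from h import *
np.set_printoptions(precision=1,suppress=True)
for n in("scene","top"):
    im=snap(n,n+"0"); c=optics.camera_info(n);V=np.array(c["view"]);print(n,-V[:3,:3].T@V[:3,3])
    for k,lo,hi in(("red",(0,150,90),(4,255,255)),("red2",(174,150,90),(180,255,255)),("orange",(6,170,120),(18,255,255)),("green",(45,100,60),(80,255,255)),("blue",(100,130,60),(125,255,255))):
        print(k,blobs(im,lo,hi))
print(arm.read_state())
E
```

```text
scene [ 948.1 -578.9 1382.3]
red [([288.5, 177.5], 32, [286, 175, 6, 6])]
red2 []
orange [([304.1, 241.3], 27, [299, 240, 10, 4])]
green [([335.5, 151.6], 30, [332, 148, 8, 8]), ([250.8, 366.1], 1504, [230, 343, 44, 48])]
blue [([495.5, 86.6], 1364, [466, 58, 59, 60]), ([476.7, 114.0], 159, [463, 104, 29, 19]), ([434.7, 117.5], 186, [427, 111, 17, 14]), ([415.9, 227.2], 490, [389, 216, 55, 17]), ([134.1, 385.9], 2063, [91, 366, 92, 34])]
top [ 277.8  -19.5 1881.7]
red []
red2 []
orange []
green [([444.9, 167.6], 679, [427, 151, 36, 35]), ([268.4, 219.9], 25, [265, 218, 8, 4])]
blue [([281.1, 133.6], 301, [267, 116, 30, 37]), ([118.3, 156.7], 392, [83, 151, 66, 12]), ([185.4, 169.8], 184, [178, 163, 16, 15]), ([516.4, 210.8], 1451, [486, 185, 58, 58])]
{'clock': 0.1, 'joints': array([-1. ,  0.4,  0. , -0. , -1.2, -0.3]), 'joint_vel': array([-0., -0.,  0.,  0., -0., -0.]), 'joint_efforts': array([ -0. , -39.3,  18.9,   4.2,  -0. ,   0. ]), 'position': array([ 209.3, -588.3,  201. ]), 'ee_rot': array([-0.2,  1. ,  0. , -0. ]), 'contact_force': array([-0.1,  0.1,  0.2]), 'wrist_torque': array([ 0. , -0. ,  0.1]), 'grasp_force': 0.0, 'gripper_width': 85.15157986033078}
```

View pics/scene0.png

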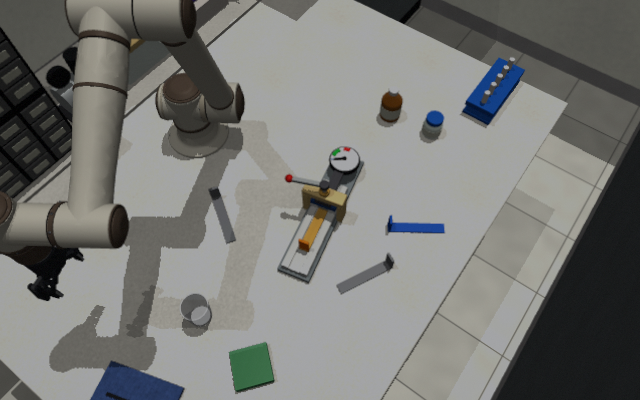

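View pics/top0.png

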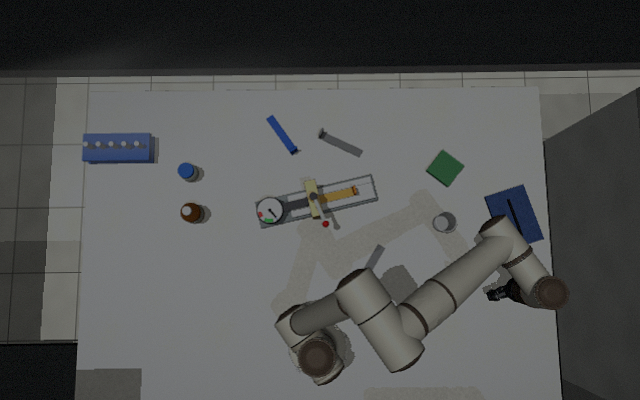

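The scene picture shows the dial at about (344,159), the red ball at (288,178), the portal at (325,200) and the orange tab at (304,241). In the top view the dial is at (270,210), the ball at (325,224) and the tab at (355,190). I'll zoom in on the saved images.

```bash
python3 - <<'E'
from h import *
np.set_printoptions(precision=1,suppress=True)
s=cv2.imread("pics/scene0.png")[130:290,260:400]; t=cv2.imread("pics/top0.png")[165:240,245:385]
a=cv2.resize(s,None,fx=3.5,fy=3.5,interpolation=cv2.INTER_CUBIC); b=cv2.resize(t,None,fx=3.5,fy=3.5,interpolation=cv2.INTER_CUBIC)
a=cv2.convertScaleAbs(a,alpha=1.2); b=cv2.convertScaleAbs(b,alpha=1.5)
b=cv2.copyMakeBorder(b,0,a.shape[0]-b.shape[0],0,0,cv2.BORDER_CONSTANT)
x=np.hstack([a,b[:, :800-a.shape[1]]]) if a.shape[1]+b.shape[1]>800 else np.hstack([a,b])
x=cv2.resize(np.hstack([a,b]),(800,int(a.shape[0]*800/(a.shape[1]+b.shape[1])))); print(x.shape)
cv2.imwrite("pics/crop0.png",x)
print(onz("scene",288.5,177.5,160),onz("scene",344,159,70))
print(onz("top",325,224,160),onz("top",270,210,70))
im=cv2.imread("pics/top0.png")
print("redtop",blobs(im,(0,120,60),(6,255,255),5),blobs(im,(172,120,60),(180,255,255),5));print("or",blobs(im,(7,120,60),(22,255,255),8))
print(blobs(cv2.imread("pics/scene0.png"),(7,120,60),(25,255,255),20))
for p,z in(((255.5,204),18),((262,228),18),((373,174.5),18),((379,198),18)): print(onz("top",*p,z))
E
```

```text
(457, 800, 3)
[424.6 -33.4 160. ] [483.5 160.6  70. ]
[418.9 -33.9 160. ] [478.3 159.4  70. ]
redtop [([260.2, 214.0], 12, [259, 212, 4, 5]), ([325.5, 223.5], 24, [323, 221, 6, 6])] []
or [([337.4, 194.7], 282, [318, 186, 39, 17]), ([181.7, 213.7], 10, [181, 210, 4, 7])]
[([391.8, 100.0], 205, [382, 93, 20, 14]), ([323.7, 193.3], 70, [318, 188, 12, 12]), ([312.2, 230.1], 458, [299, 208, 28, 44])]
[506.7 217.5  18. ]
[418.8 193.4  18. ]
[ 610.7 -213.8   18. ]
[ 523.4 -233.5   18. ]
```

View pics/crop0.png

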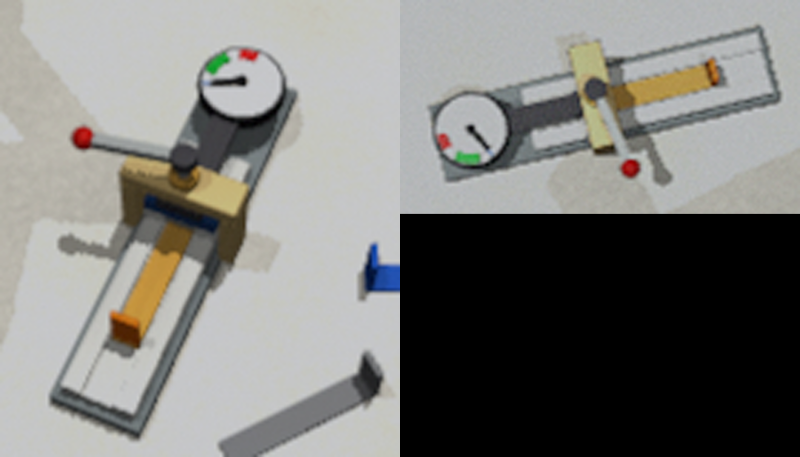

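Zoomed in, the pointer is on the blue zero mark. From there the green band lies clockwise, then the red. The gauge is in the bed channel with its tab outward. I estimate the coater origin at (515,2), yaw 0.238 and the screw at about 0.23.

```bash
cat >> h.py <<'E'
np.set_printoptions(precision=2,suppress=True)
O=np.array([515.,2.]);YAW=.238
def go(x,y,z):
    s=arm.read_state();r=R.from_quat(s["ee_rot"]).as_matrix()
    print("t",round(s["clock"],2),"pos",s["position"],"slide",(r.T@(np.array([x,y,z])-s["position"])).round(1));return r
E
python3 - <<'E'
from h import *
print(go(457,-57,200)); go(457,-57,145)
E
```

```text
t 0.1 pos [ 209.28 -588.28  201.03] slide [-411.4  417.6    1.8]
[[-0.94 -0.34 -0.  ]
 [-0.34  0.94  0.  ]
 [ 0.    0.   -1.  ]]
t 0.1 pos [ 209.28 -588.28  201.03] slide [-411.4  417.5   56.8]
```

Emit:
{"op": "step_arm", "data": {
  "motion": [
    {"slide": [-51,52,0],"dr": [0,0,0.2],"jaw": 0},
    {"slide": [-92,94,0],"dr": [0,0,0.4],"jaw": 0},
    {"slide": [-133,135,0],"dr": [0,0,0.6],"jaw": 0},
    {"slide": [-174,177,0],"dr": [0,0,0.8],"jaw": 0},
    {"slide": [-215,218,0],"dr": [0,0,0.8],"jaw": 0},
    {"slide": [-256,260,0],"dr": [0,0,0.8],"jaw": 0},
    {"slide": [-297,301,0],"dr": [0,0,0.8],"jaw": 0},
    {"slide": [-338,343,0],"dr": [0,0,0.8],"jaw": 0}
  ]
}}

```text
clock: 1.1
position: [413.3, -150.5, 202.0]
ee_rot: [-0.115, 0.993, 0.0, 0.0]
contact_force: [1.6, -0.9, -0.0]
gripper_width: 0.1
grasp_force: 0.0
```

```bash
python3 - <<'E'
from h import *
print(go(457,-57,146))
E
```

```text
t 1.1 pos [ 413.26 -150.5   201.98] slide [-63.9  81.1  56. ]
[[-0.97 -0.23  0.  ]
 [-0.23  0.97  0.  ]
 [-0.    0.   -1.  ]]
```

Aligned with the coater axes. Next I'll move in and descend behind the bar.

Emit:
{"op": "step_arm", "data": {
  "motion": [
    {"slide": [-30,30,0],"jaw": 0},
    {"slide": [-60,60,10],"jaw": 0},
    {"slide": [-64,76,30],"jaw": 0},
    {"slide": [-64,76,56],"jaw": 0},
    {"slide": [-64,76,56],"jaw": 0},
    {"slide": [-64,76,56],"jaw": 0},
    {"slide": [-64,76,56],"jaw": 0},
    {"slide": [-64,76,56],"jaw": 0}
  ]
}}

```text
$.motion[0]: bad value
```

```bash
python3 - <<'E'
from h import *
s=arm.read_state();print(s["position"],s["contact_force"])
a=snap("scene","s1");b=snap("top","t1")
for n,im in(("scene",a),("top",b)):
    for c,A,_ in blobs(im,(0,120,60),(5,255,255),8): print(n,c,A,onz(n,*c,160))
x=np.hstack([cv2.resize(a[120:270,240:400],None,fx=2.5,fy=2.5),cv2.resize(b[140:290,230:390],None,fx=2.5,fy=2.5)])
cv2.imwrite("pics/c1.png",x)
E
```

```text
[ 413.26 -150.5   201.98] [ 1.58 -0.91 -0.02]
scene [346.6, 148.7] 18 [500.92 143.77 160.  ]
scene [288.5, 178.0] 38 [425.62 -34.7  160.  ]
top [260.0, 214.0] 12 [455.2 184.1 160. ]
```

View pics/c1.png

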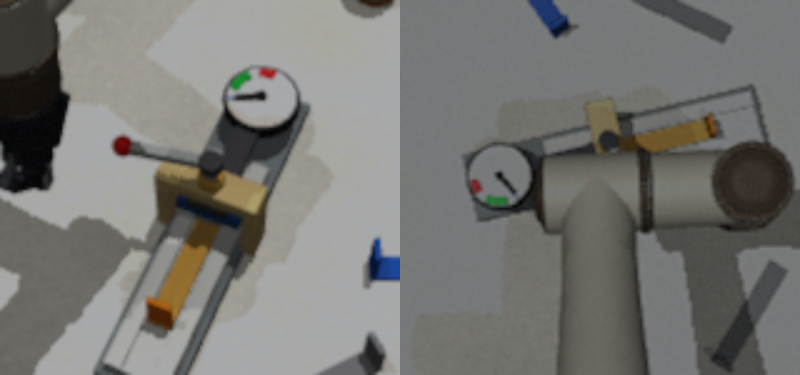

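That call was refused because dr is required, so the arm hasn't moved. The pictures still show the pointer at zero and the gripper outboard of the bar. I'll send it again with dr.

Emit:
{"op": "step_arm", "data": {
  "motion": [
    {"slide": [-30,30,0],"dr": [0,0,0],"jaw": 0},
    {"slide": [-60,60,10],"dr": [0,0,0],"jaw": 0},
    {"slide": [-64,76,30],"dr": [0,0,0],"jaw": 0},
    {"slide": [-64,76,56],"dr": [0,0,0],"jaw": 0},
    {"slide": [-64,76,56],"dr": [0,0,0],"jaw": 0},
    {"slide": [-64,76,56],"dr": [0,0,0],"jaw": 0},
    {"slide": [-64,76,56],"dr": [0,0,0],"jaw": 0},
    {"slide": [-64,76,56],"dr": [0,0,0],"jaw": 0}
  ]
}}

```text
clock: 2.2
position: [458.4, -63.9, 146.8]
ee_rot: [-0.115, 0.993, 0.0, 0.001]
contact_force: [0.1, 0.4, -0.1]
gripper_width: -0.3
grasp_force: 0.0
```

```bash
cat >> h.py <<'E'
Rc=np.array([[np.cos(YAW),-np.sin(YAW)],[np.sin(YAW),np.cos(YAW)]])
def toC(p): return Rc.T@(np.array(p[:2])-O)
def look(tag):
    s=arm.read_state();print("t",round(s["clock"],2),"tcp coater",toC(s["position"]),"z",s["position"][2].round(1),"F",s["contact_force"])
    for n in("scene","top"):
        im=snap(n,tag+n)
        for c,A,_ in blobs(im,(0,120,60),(5,255,255),8):
            q=toC(onz(n,*c,160)); r=np.hypot(*q)
            if 85<r<115: print(n,"ball",q,"r",r.round(1),"screw",3.49-np.arctan2(q[1],q[0])%(2*np.pi))
        # dial: dark pixels within the face, turned into coater coordinates about the hub
        g=im.max(2).astype(int); C=Rc@np.array([0,160.])+O
        pc=np.array(pix(n,[*C,70])); P=[]
        for v in range(int(pc[1])-25,int(pc[1])+26):
            for u in range(int(pc[0])-25,int(pc[0])+26):
                q=toC(onz(n,u,v,70))-[0,160]
                if np.hypot(*q)<60: P.append((*q,g[v,u],*im[v,u].astype(int)))
        P=np.array(P); hsv=cv2.cvtColor(P[:,3:6].astype(np.uint8)[None],cv2.COLOR_BGR2HSV)[0].astype(int)
        w=(hsv[:,1]<60)&(hsv[:,2]>.6*np.percentile(hsv[:,2],95))
        W=P[w,:2]; ok=np.hypot(*(W.T))<55; (cx,cy),rr=cv2.minEnclosingCircle(W[ok].astype(np.float32))
        D=P[:,:2]-[cx,cy]; rad=np.hypot(*D.T); an=np.arctan2(D[:,1],D[:,0])
        def ang(m,wt=None):
            wt=np.ones(m.sum()) if wt is None else wt[m]
            return np.angle((wt*np.exp(1j*an[m])).sum()).round(2),int(m.sum())
        sat=hsv[:,1]>100; h=hsv[:,0]; f=(rad>12)&(rad<44)
        dark=np.clip(.75-hsv[:,2]/np.percentile(hsv[:,2],95),0,1)
        print(n,"face",np.round([cx,cy,rr],1),"green",ang(f&sat&(h>45)&(h<85)),"red",ang(f&sat&((h<8)|(h>172))),"blue",ang(f&sat&(h>95)&(h<130)),"pointer",ang((rad>10)&(rad<32)&(hsv[:,1]<90)&(dark>0),dark))
E
python3 -c "
from h import *
look('a')"
```

```text
t 2.2 tcp coater [-70.58 -50.73] z 146.8 F [ 0.09  0.37 -0.14]
scene face [-1.2  1.8 54.6] green (np.float64(2.64), 28) red (np.float64(1.54), 17) blue (np.float64(0.0), 0) pointer (np.float64(-2.69), 25)
top ball [-100.85  -13.86] r 101.8 screw 0.21183881565988694
top face [ 0.1 -0.1 54.8] green (np.float64(0.0), 0) red (np.float64(0.0), 0) blue (np.float64(0.0), 0) pointer (np.float64(-0.02), 18)
```

```bash
cat >> h.py <<'E'
def fing(s,r=70):
    t=3.49-s; n=np.array([-np.sin(t),np.cos(t)]); d=6+11*abs(n[0])+14.5*abs(n[1])
    return r*np.array([np.cos(t),np.sin(t)])+d*n
def plan(ss):
    st=arm.read_state();p=toC(st["position"]);r=R.from_quat(st["ee_rot"]).as_matrix()
    print("q6",st["joints"].round(2),"dz",(st["position"][2]-146).round(1))
    for s in ss:
        w=np.r_[Rc@(fing(s)-p),146-st["position"][2]];print(s,(r.T@w).round(1))
E
python3 -c "
from h import *
plan([.2,.4,.6,.8,1.0,1.2,1.4,1.5])"
```

```text
q6 [ 0.21  0.16 -0.46  0.   -0.95 -1.56] dz 0.5
0.2 [-4.6 18.6  0.5]
0.4 [ 0.5 33.2  0.5]
0.6 [ 3.1 46.   0.5]
0.8 [ 3.1 59.7  0.5]
1.0 [ 0.2 73.8  0.5]
1.2 [-6.  87.6  0.5]
1.4 [-15.4 100.2   0.5]
1.5 [-21.3 105.8   0.5]
```

Emit:
{"op": "step_arm", "data": {
  "motion": [
    {"slide": [-4,18,0],"dr": [0,0,0],"jaw": 0},
    {"slide": [0,33,0],"dr": [0,0,0],"jaw": 0},
    {"slide": [3,46,0],"dr": [0,0,0],"jaw": 0},
    {"slide": [3,60,0],"dr": [0,0,0],"jaw": 0},
    {"slide": [0,74,0],"dr": [0,0,0],"jaw": 0},
    {"slide": [-6,88,0],"dr": [0,0,0],"jaw": 0},
    {"slide": [-6,88,0],"dr": [0,0,0],"jaw": 0},
    {"slide": [-6,88,0],"dr": [0,0,0],"jaw": 0}
  ]
}}

```text
clock: 3.3
position: [443.7, 23.3, 145.9]
ee_rot: [-0.115, 0.993, -0.0, -0.0]
contact_force: [0.8, -0.6, 0.4]
gripper_width: -0.1
grasp_force: 0.0
```

```bash
python3 -c "
from h import *
look('b');plan([1.2,1.4,1.5,1.6,1.7,1.8,2.0,2.2,2.4])"
```

```text
t 3.3 tcp coater [-64.23  37.51] z 145.9 F [ 0.81 -0.62  0.44]
scene ball [-95.65 -14.3 ] r 96.7 screw 0.20002910946495112
scene face [-1.2  1.8 54.6] green (np.float64(2.63), 29) red (np.float64(1.55), 18) blue (np.float64(0.0), 0) pointer (np.float64(-2.68), 23)
top ball [-100.52  -12.56] r 101.3 screw 0.2240984953227816
top face [ 0.1 -0.  54.9] green (np.float64(0.0), 0) red (np.float64(0.0), 0) blue (np.float64(0.0), 0) pointer (np.float64(1.67), 68)
q6 [ 0.42  0.13 -0.5   0.   -0.94 -1.76] dz -0.1
1.2 [-0.3 -0.2 -0.1]
1.4 [-9.8 12.4 -0.1]
1.5 [-15.7  17.9  -0.1]
1.6 [-22.3  22.9  -0.1]
1.7 [-29.5  27.   -0.1]
1.8 [-37.3  30.4  -0.1]
2.0 [-51.7  34.5  -0.1]
2.2 [-63.7  36.3  -0.1]
2.4 [-76.5  35.9  -0.1]
```

```bash
python3 -c "
from h import *
a=cv2.imread('pics/bscene.png');b=cv2.imread('pics/btop.png')
cv2.imwrite('pics/c2.png',np.hstack([cv2.resize(a[100:250,230:390],None,fx=2.5,fy=2.5),cv2.resize(b[140:290,230:390],None,fx=2.5,fy=2.5)]))
print(pix('scene',arm.read_state()['position']))"
```

```text
(np.float64(306.1048821767131), np.float64(169.8709771039566))
```

View pics/c2.png

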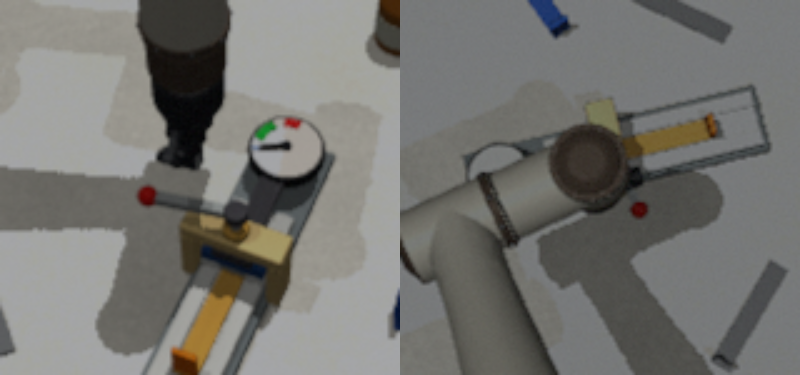

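The gripper now stands on the far (+y) side of the bar at about (302,166), and the bar hasn't moved. So the fingers passed over it, and the tip must be higher than I assumed. I'll check where the tip appears against its predicted pixel.

```bash
python3 -c "
from h import *
p=arm.read_state()['position']
for i,(f,q) in enumerate((('bscene',p),('s1',[413.3,-150.5,202]))):
    a=cv2.imread('pics/'+f+'.png');u,v=pix('scene',q);u0,v0=int(u)-28,int(v)-35
    c=cv2.resize(cv2.convertScaleAbs(a[v0:v0+55,u0:u0+56],alpha=1.8,beta=20),None,fx=7,fy=7,interpolation=cv2.INTER_NEAREST)
    for dz,col in((0,(0,0,255)),(15,(0,255,0)),(30,(255,0,0))):
        w=pix('scene',[q[0],q[1],q[2]+dz]);cv2.drawMarker(c,(int((w[0]-u0+.5)*7),int((w[1]-v0+.5)*7)),col,0,14,2)
    x=c if i==0 else np.hstack([x,c])
cv2.imwrite('pics/c3.png',x)"
```

```text
(no output)
```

View pics/c3.png

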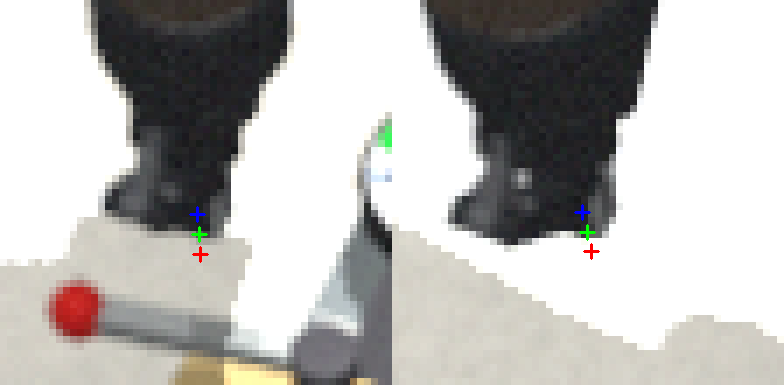

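The crop shows the visible finger end (crop pixel 215,225) about 15–25 mm above the projected TCP, so the real tip cleared the 166 mm bar top. I'll go back to the -y side and come in at z = 123, which clears the beam whether or not the offset is real.

Emit:
{"op": "step_arm", "data": {
  "motion": [
    {"slide": [0,0,-45],"dr": [0,0,0],"jaw": 0},
    {"slide": [4,-45,-45],"dr": [0,0,0],"jaw": 0},
    {"slide": [6,-90,-45],"dr": [0,0,0],"jaw": 0},
    {"slide": [6,-95,-10],"dr": [0,0,0],"jaw": 0},
    {"slide": [6,-95,23],"dr": [0,0,0],"jaw": 0},
    {"slide": [6,-95,23],"dr": [0,0,0],"jaw": 0},
    {"slide": [6,-95,23],"dr": [0,0,0],"jaw": 0},
    {"slide": [6,-95,23],"dr": [0,0,0],"jaw": 0}
  ]
}}

```text
clock: 4.4
position: [460.7, -70.4, 124.5]
ee_rot: [-0.115, 0.993, -0.0, 0.002]
contact_force: [0.1, 0.1, 0.3]
gripper_width: 0.2
grasp_force: 0.0
```

```bash
sed -i 's/146/123/g' h.py; python3 -c "
from h import *
look('c');plan([.2,.4,.6,.8,1.0,1.2,1.4,1.5])
p=arm.read_state()['position'];a=cv2.imread('pics/cscene.png');u,v=pix('scene',p);u0,v0=int(u)-40,int(v)-40
c=cv2.resize(cv2.convertScaleAbs(a[v0:v0+75,u0:u0+100],alpha=1.8,beta=20),None,fx=7,fy=7,interpolation=cv2.INTER_NEAREST)
for dz,col in((0,(0,0,255)),(15,(0,255,0)),(30,(255,0,0))):
    w=pix('scene',[p[0],p[1],p[2]+dz]);cv2.drawMarker(c,(int((w[0]-u0+.5)*7),int((w[1]-v0+.5)*7)),col,0,14,2)
cv2.imwrite('pics/c4.png',c)"
```

```text
t 4.4 tcp coater [-69.83 -57.52] z 124.5 F [0.11 0.1  0.3 ]
scene face [-1.2  1.8 54.6] green (np.float64(2.64), 28) red (np.float64(1.53), 16) blue (np.float64(0.0), 0) pointer (np.float64(-2.69), 26)
top ball [-100.69  -13.21] r 101.5 screw 0.21795363165874004
top face [ 0.1 -0.  54.9] green (np.float64(0.0), 0) red (np.float64(0.0), 0) blue (np.float64(0.0), 0) pointer (np.float64(-0.06), 22)
q6 [ 0.2   0.19 -0.48  0.   -0.89 -1.54] dz 1.2
0.2 [-4.  25.4  1.2]
0.4 [ 1.1 40.   1.2]
0.6 [ 3.7 52.7  1.2]
0.8 [ 3.7 66.5  1.2]
1.0 [ 0.8 80.6  1.2]
1.2 [-5.4 94.4  1.2]
1.4 [-14.9 107.    1.2]
1.5 [-20.8 112.6   1.2]
```

View pics/c4.png

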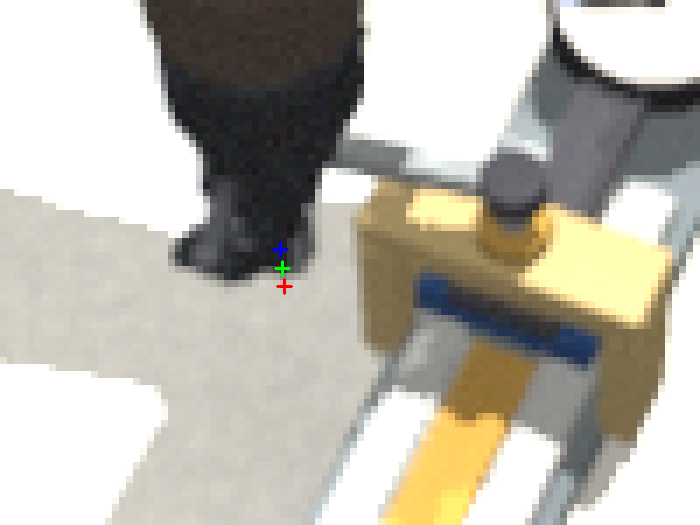

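The two finger lobes are at crop (210,250) and (295,250), clear of the beam, on the -y side of the bar. Pushing in two stages.

Emit:
{"op": "step_arm", "data": {
  "motion": [
    {"slide": [-2,13,1],"dr": [0,0,0],"jaw": 0},
    {"slide": [-4,25,1],"dr": [0,0,0],"jaw": 0},
    {"slide": [-1,33,1],"dr": [0,0,0],"jaw": 0},
    {"slide": [1,40,1],"dr": [0,0,0],"jaw": 0},
    {"slide": [3,47,1],"dr": [0,0,0],"jaw": 0},
    {"slide": [4,53,1],"dr": [0,0,0],"jaw": 0},
    {"slide": [4,60,1],"dr": [0,0,0],"jaw": 0},
    {"slide": [4,60,1],"dr": [0,0,0],"jaw": 0}
  ]
}}

```text
clock: 5.5
position: [441.4, -12.7, 121.8]
ee_rot: [-0.115, 0.993, 0.0, -0.001]
contact_force: [-0.7, 0.5, 0.4]
gripper_width: -0.1
grasp_force: 0.0
```

```bash
python3 -c "
from h import *
look('d');plan([.6,.7,.8,1.0,1.2,1.4,1.5,1.6])"
```

```text
t 5.5 tcp coater [-74.99   3.1 ] z 121.8 F [-0.72  0.55  0.36]
scene face [-1.2  1.8 54.6] green (np.float64(2.66), 29) red (np.float64(1.54), 19) blue (np.float64(0.0), 0) pointer (np.float64(-2.42), 25)
top ball [-101.71   30.27] r 106.1 screw 0.6376482343545131
top face [ 0.1 -0.  54.9] green (np.float64(0.0), 0) red (np.float64(1.56), 6) blue (np.float64(0.0), 0) pointer (np.float64(-1.9), 62)
q6 [ 0.34  0.16 -0.54 -0.   -0.88 -1.68] dz -1.2
0.6 [-1.5 -7.5 -1.2]
0.7 [-1.2 -0.7 -1.2]
0.8 [-1.5  6.3 -1.2]
1.0 [-4.4 20.4 -1.2]
1.2 [-10.6  34.2  -1.2]
1.4 [-20.1  46.8  -1.2]
1.5 [-26.   52.4  -1.2]
1.6 [-32.6  57.3  -1.2]
```

It's turning now (screw about 0.65 against 0.75 planned). Continuing.

Emit:
{"op": "step_arm", "data": {
  "motion": [
    {"slide": [-1,6,0],"dr": [0,0,0],"jaw": 0},
    {"slide": [-3,13,0],"dr": [0,0,0],"jaw": 0},
    {"slide": [-4,20,0],"dr": [0,0,0],"jaw": 0},
    {"slide": [-7,27,0],"dr": [0,0,0],"jaw": 0},
    {"slide": [-11,34,0],"dr": [0,0,0],"jaw": 0},
    {"slide": [-15,41,0],"dr": [0,0,0],"jaw": 0},
    {"slide": [-20,47,0],"dr": [0,0,0],"jaw": 0},
    {"slide": [-20,47,0],"dr": [0,0,0],"jaw": 0}
  ]
}}

```text
clock: 6.6
position: [451.0, 38.0, 121.9]
ee_rot: [-0.115, 0.993, 0.0, 0.0]
contact_force: [0.0, 0.3, -0.6]
gripper_width: -0.2
grasp_force: 0.0
```

```bash
python3 -c "
from h import *
look('e');plan([1.3,1.4,1.5,1.6,1.7,1.8,1.9,2.0])"
```

```text
t 6.6 tcp coater [-53.66  50.09] z 121.9 F [ 0.01  0.27 -0.58]
scene face [-1.2  1.8 54.6] green (np.float64(2.67), 31) red (np.float64(1.51), 20) blue (np.float64(0.0), 0) pointer (np.float64(-2.16), 25)
top face [ 0.1  0.  54.8] green (np.float64(0.0), 0) red (np.float64(0.0), 0) blue (np.float64(0.0), 0) pointer (np.float64(0.85), 44)
q6 [ 0.44  0.17 -0.51 -0.   -0.88 -1.78] dz -1.0
1.3 [ 5.7 -6.4 -1. ]
1.4 [ 0.6 -0.3 -1. ]
1.5 [-5.3  5.3 -1. ]
1.6 [-11.9  10.2  -1. ]
1.7 [-19.1  14.4  -1. ]
1.8 [-26.9  17.7  -1. ]
1.9 [-35.1  20.2  -1. ]
2.0 [-41.3  21.8  -1. ]
```

The pointer figure is drifting the wrong way, probably from shadow or occlusion. I'll print a polar darkness profile for a sturdier reading.

```bash
cat >> h.py <<'E'
def polar(f,n="scene",zs=70,off=(-1.2,1.8)):
    im=cv2.imread(f"pics/{f}.png").max(2).astype(np.float32); o=Rc@(np.array([0,160.])+off)+O; out=[]
    for a in np.arange(4.2,.99,-.1):
        v=[]
        for r in np.arange(14,35,2.):
            p=o+Rc@(r*np.array([np.cos(a),np.sin(a)])); u=pix(n,[*p,zs]); v.append(cv2.getRectSubPix(im,(1,1),u)[0,0])
        out.append(int(np.mean(v)))
    print(f,dict(zip(np.arange(4.2,.99,-.1).round(1).tolist(),out)))
E
python3 -c "
from h import *
for f in ('ascene','dscene','escene'): polar(f)"
```

```text
ascene {4.2: 161, 4.1: 157, 4.0: 150, 3.9: 135, 3.8: 107, 3.7: 79, 3.6: 79, 3.5: 90, 3.4: 118, 3.3: 133, 3.2: 136, 3.1: 131, 3.0: 132, 2.9: 135, 2.8: 137, 2.7: 139, 2.6: 139, 2.5: 139, 2.4: 138, 2.3: 136, 2.2: 140, 2.1: 151, 2.0: 161, 1.9: 163, 1.8: 159, 1.7: 161, 1.6: 161, 1.5: 157, 1.4: 158, 1.3: 159, 1.2: 159, 1.1: 158, 1.0: 158}Traceback (most recent call last):
  File "<string>", line 3, in <module>
    for f in ('ascene','dscene','escene'): polar(f)
                                           ~~~~~^^^
  File "h.py", line 66, in polar
    p=o+Rc@(r*np.array([np.cos(a),np.sin(a)])); u=pix(n,[*p,zs]); v.append(cv2.getRectSubPix(im,(1,1),u)[0,0])
                                                  ~~~^^^^^^^^^^^
  File "h.py", line 13, in pix
    c=optics.camera_info(name);K=np.array(c["camera_matrix"]);V=np.array(c["view"])
ValueError: time passes only in moves, steps and waits
```

```bash
sed -i 's/^def ray/import functools\nci=functools.cache(lambda n: optics.camera_info(n))\ndef ray/; s/c=optics.camera_info(name)/c=ci(name)/' h.py
python3 -c "
from h import *
for f in ('ascene','dscene','escene'): polar(f)"
```

```text
ascene {4.2: 161, 4.1: 157, 4.0: 150, 3.9: 135, 3.8: 107, 3.7: 79, 3.6: 79, 3.5: 90, 3.4: 118, 3.3: 133, 3.2: 136, 3.1: 131, 3.0: 132, 2.9: 135, 2.8: 137, 2.7: 139, 2.6: 139, 2.5: 139, 2.4: 138, 2.3: 136, 2.2: 140, 2.1: 151, 2.0: 161, 1.9: 163, 1.8: 159, 1.7: 161, 1.6: 161, 1.5: 157, 1.4: 158, 1.3: 159, 1.2: 159, 1.1: 158, 1.0: 158}
dscene {4.2: 162, 4.1: 156, 4.0: 145, 3.9: 125, 3.8: 100, 3.7: 84, 3.6: 94, 3.5: 111, 3.4: 129, 3.3: 137, 3.2: 134, 3.1: 126, 3.0: 126, 2.9: 131, 2.8: 134, 2.7: 135, 2.6: 137, 2.5: 138, 2.4: 137, 2.3: 136, 2.2: 143, 2.1: 154, 2.0: 160, 1.9: 161, 1.8: 160, 1.7: 156, 1.6: 154, 1.5: 155, 1.4: 157, 1.3: 156, 1.2: 157, 1.1: 158, 1.0: 157}
escene {4.2: 152, 4.1: 142, 4.0: 125, 3.9: 105, 3.8: 83, 3.7: 77, 3.6: 102, 3.5: 130, 3.4: 141, 3.3: 142, 3.2: 134, 3.1: 132, 3.0: 138, 2.9: 142, 2.8: 141, 2.7: 139, 2.6: 141, 2.5: 146, 2.4: 149, 2.3: 149, 2.2: 152, 2.1: 160, 2.0: 164, 1.9: 164, 1.8: 157, 1.7: 158, 1.6: 158, 1.5: 157, 1.4: 154, 1.3: 153, 1.2: 156, 1.1: 159, 1.0: 159}
```

The pointer is still at zero (about 3.7). Next, a push to a planned 1.7.

Emit:
{"op": "step_arm", "data": {
  "motion": [
    {"slide": [-3,3,0],"dr": [0,0,0],"jaw": 0},
    {"slide": [-6,5,0],"dr": [0,0,0],"jaw": 0},
    {"slide": [-9,8,0],"dr": [0,0,0],"jaw": 0},
    {"slide": [-12,10,0],"dr": [0,0,0],"jaw": 0},
    {"slide": [-16,13,0],"dr": [0,0,0],"jaw": 0},
    {"slide": [-19,14,0],"dr": [0,0,0],"jaw": 0},
    {"slide": [-19,14,0],"dr": [0,0,0],"jaw": 0},
    {"slide": [-19,14,0],"dr": [0,0,0],"jaw": 0}
  ]
}}

```text
clock: 7.7
position: [466.4, 55.5, 122.1]
ee_rot: [-0.115, 0.993, 0.0, 0.0]
contact_force: [-0.5, -0.5, -0.4]
gripper_width: -0.1
grasp_force: 0.1
```

```bash
python3 -c "
from h import *
look('f');polar('fscene');plan([1.6,1.7,1.8,1.9,2.0,2.1,2.2])"
```

```text
t 7.7 tcp coater [-34.6   63.48] z 122.1 F [-0.48 -0.48 -0.43]
scene ball [-22.16 102.59] r 105.0 screw 1.7064718520892774
scene face [-0.2  0.6 54.4] green (np.float64(2.69), 29) red (np.float64(2.0), 31) blue (np.float64(0.0), 0) pointer (np.float64(-2.37), 24)
top face [ 0.1 -0.1 54.8] green (np.float64(0.0), 0) red (np.float64(0.0), 0) blue (np.float64(0.0), 0) pointer (np.float64(0.0), 0)
fscene {4.2: 149, 4.1: 136, 4.0: 116, 3.9: 93, 3.8: 78, 3.7: 82, 3.6: 108, 3.5: 135, 3.4: 142, 3.3: 140, 3.2: 134, 3.1: 137, 3.0: 140, 2.9: 140, 2.8: 139, 2.7: 140, 2.6: 144, 2.5: 144, 2.4: 144, 2.3: 147, 2.2: 153, 2.1: 160, 2.0: 164, 1.9: 165, 1.8: 157, 1.7: 158, 1.6: 157, 1.5: 158, 1.4: 159, 1.3: 158, 1.2: 161, 1.1: 163, 1.0: 164}
q6 [ 0.47  0.2  -0.48  0.   -0.89 -1.81] dz -0.8
1.6 [ 7.3 -3.5 -0.8]
1.7 [ 0.1  0.6 -0.8]
1.8 [-7.7  4.  -0.8]
1.9 [-15.9   6.4  -0.8]
2.0 [-22.1   8.   -0.8]
2.1 [-28.    9.2  -0.8]
2.2 [-34.1   9.9  -0.7]
```

The screw is at about 1.68 and the pointer still reads 0. Pushing to about 1.95.

Emit:
{"op": "step_arm", "data": {
  "motion": [
    {"slide": [-4,2,0],"dr": [0,0,0],"jaw": 0},
    {"slide": [-8,4,0],"dr": [0,0,0],"jaw": 0},
    {"slide": [-12,5,0],"dr": [0,0,0],"jaw": 0},
    {"slide": [-16,6,0],"dr": [0,0,0],"jaw": 0},
    {"slide": [-19,7,0],"dr": [0,0,0],"jaw": 0},
    {"slide": [-19,7,0],"dr": [0,0,0],"jaw": 0},
    {"slide": [-19,7,0],"dr": [0,0,0],"jaw": 0},
    {"slide": [-19,7,0],"dr": [0,0,0],"jaw": 0}
  ]
}}

```text
clock: 8.8
position: [483.4, 66.7, 122.2]
ee_rot: [-0.115, 0.993, 0.0, 0.001]
contact_force: [-0.5, 0.0, -0.2]
gripper_width: 0.0
grasp_force: 0.0
```

```bash
python3 -c "
from h import *
look('g');polar('gscene');plan([1.8,1.9,2.0,2.1,2.2,2.3,2.4])"
```

```text
t 8.8 tcp coater [-15.49  70.31] z 122.2 F [-0.51  0.04 -0.18]
scene ball [  4.39 106.38] r 106.5 screw 1.9604300473566627
scene face [ 5.   5.6 49.6] green (np.float64(2.8), 21) red (np.float64(2.71), 55) blue (np.float64(3.08), 1) pointer (np.float64(-2.36), 23)
top face [ 0.3 -0.1 54.8] green (np.float64(2.9), 9) red (np.float64(0.0), 0) blue (np.float64(0.0), 0) pointer (np.float64(-2.92), 66)
gscene {4.2: 106, 4.1: 106, 4.0: 106, 3.9: 104, 3.8: 103, 3.7: 105, 3.6: 103, 3.5: 93, 3.4: 79, 3.3: 76, 3.2: 79, 3.1: 84, 3.0: 93, 2.9: 103, 2.8: 109, 2.7: 116, 2.6: 120, 2.5: 120, 2.4: 124, 2.3: 131, 2.2: 143, 2.1: 154, 2.0: 162, 1.9: 165, 1.8: 164, 1.7: 164, 1.6: 160, 1.5: 156, 1.4: 156, 1.3: 160, 1.2: 161, 1.1: 163, 1.0: 165}
q6 [ 0.47  0.23 -0.44  0.   -0.9  -1.81] dz -0.7
1.8 [11.3 -3.1 -0.7]
1.9 [ 3.1 -0.6 -0.7]
2.0 [-3.1  1.  -0.7]
2.1 [-9.   2.2 -0.7]
2.2 [-15.1   2.8  -0.7]
2.3 [-21.5   2.9  -0.7]
2.4 [-28.    2.4  -0.7]
```

The pointer may have begun to move, but the ball partly hides the dial in this view. I'll look at it.

```bash
python3 -c "
from h import *
a=cv2.imread('pics/gscene.png');b=cv2.imread('pics/gtop.png');f=lambda i,v,u:cv2.resize(cv2.convertScaleAbs(i[v:v+50,u:u+50],alpha=1.5),None,fx=8,fy=8,interpolation=cv2.INTER_CUBIC)
cv2.imwrite('pics/c5.png',np.hstack([f(a,135,315),f(b,185,245)]))"
```

```text
(no output)
```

View pics/c5.png

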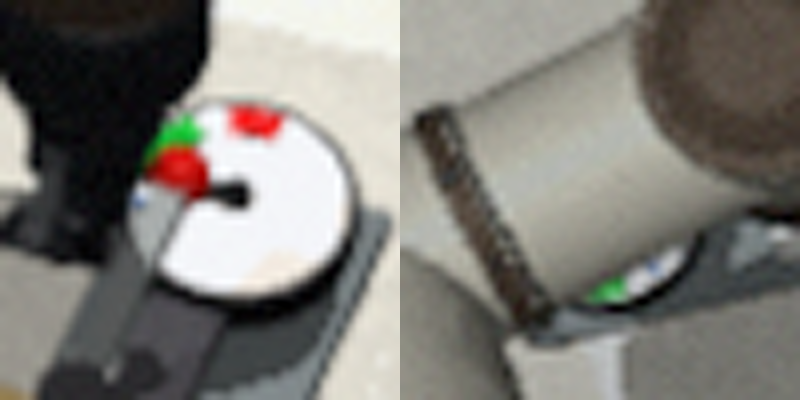

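The scene crop shows the pointer has left the blue mark (137,200) slightly towards green, roughly 0.2–0.35 rad. One more small push of about 0.2 rad.

Emit:
{"op": "step_arm", "data": {
  "motion": [
    {"slide": [-3,1,0],"dr": [0,0,0],"jaw": 0},
    {"slide": [-6,2,0],"dr": [0,0,0],"jaw": 0},
    {"slide": [-9,2,0],"dr": [0,0,0],"jaw": 0},
    {"slide": [-13,3,0],"dr": [0,0,0],"jaw": 0},
    {"slide": [-13,3,0],"dr": [0,0,0],"jaw": 0},
    {"slide": [-13,3,0],"dr": [0,0,0],"jaw": 0},
    {"slide": [-13,3,0],"dr": [0,0,0],"jaw": 0},
    {"slide": [-13,3,0],"dr": [0,0,0],"jaw": 0}
  ]
}}

```text
clock: 9.9
position: [495.4, 72.5, 122.3]
ee_rot: [-0.115, 0.993, 0.0, 0.001]
contact_force: [0.0, 0.3, -0.0]
gripper_width: 0.1
grasp_force: 0.0
```

```bash
python3 -c "
from h import *
look('i');polar('iscene');plan([2.0,2.1,2.2,2.3,2.4])
a=cv2.imread('pics/iscene.png');b=cv2.imread('pics/itop.png');f=lambda i,v,u:cv2.resize(cv2.convertScaleAbs(i[v:v+50,u:u+50],alpha=1.5),None,fx=8,fy=8,interpolation=cv2.INTER_CUBIC)
cv2.imwrite('pics/c6.png',np.hstack([f(a,135,315),f(b,185,245)]))"
```

```text
t 9.9 tcp coater [-2.47 73.17] z 122.3 F [ 0.01  0.3  -0.02]
scene ball [ 23.57 104.92] r 107.5 screw 2.1402188123673422
scene face [ 5.8  5.8 49.3] green (np.float64(-3.11), 4) red (np.float64(1.89), 29) blue (np.float64(2.9), 10) pointer (np.float64(-2.76), 61)
top face [ 1.2  2.2 54.4] green (np.float64(2.76), 27) red (np.float64(0.0), 0) blue (np.float64(0.0), 0) pointer (np.float64(-3.04), 89)
iscene {4.2: 89, 4.1: 72, 4.0: 62, 3.9: 52, 3.8: 45, 3.7: 37, 3.6: 30, 3.5: 24, 3.4: 18, 3.3: 11, 3.2: 10, 3.1: 13, 3.0: 16, 2.9: 21, 2.8: 28, 2.7: 36, 2.6: 44, 2.5: 53, 2.4: 63, 2.3: 76, 2.2: 98, 2.1: 136, 2.0: 156, 1.9: 164, 1.8: 163, 1.7: 161, 1.6: 157, 1.5: 154, 1.4: 155, 1.3: 158, 1.2: 160, 1.1: 160, 1.0: 161}
q6 [ 0.47  0.25 -0.41  0.   -0.91 -1.81] dz -0.8
2.0 [ 9.9 -1.9 -0.8]
2.1 [ 4.  -0.8 -0.8]
2.2 [-2.2 -0.1 -0.8]
2.3 [-8.5 -0.  -0.8]
2.4 [-15.   -0.5  -0.7]
```

View pics/c6.png

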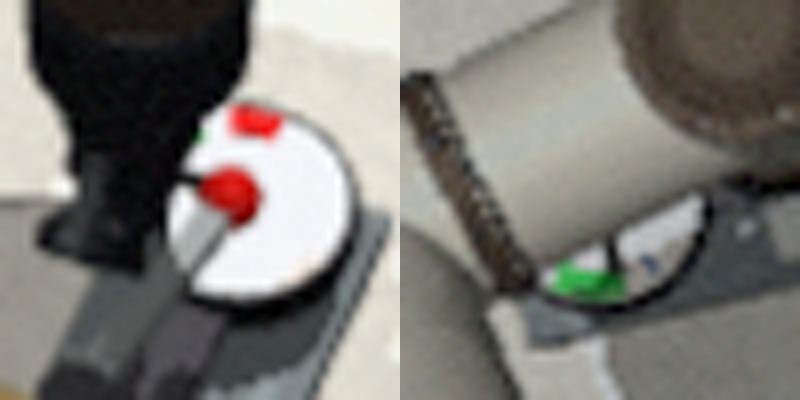

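In the top view the pointer is at crop (612,258), next to the green band's edge (555–620) and clear of the blue mark (650,265). I'll work out the angle.

```bash
python3 -c "
from h import *
im=cv2.imread('pics/top0.png')
# unobstructed initial view: face centre from white blob
m=cv2.inRange(cv2.cvtColor(im,cv2.COLOR_BGR2HSV),(0,0,120),(180,60,255))[190:232,248:292]
u,v=pix('top',[*(Rc@np.array([0,160.])+O),70]);print('centre pred',u,v)
k=cv2.HoughCircles(cv2.resize(im[190:232,248:292],None,fx=6,fy=6,interpolation=cv2.INTER_CUBIC)[:,:,1],cv2.HOUGH_GRADIENT,2,200,param1=80,param2=20,minRadius=60,maxRadius=110)
print(k); c=k[0,0,:2]/6+[248,190]; print(c)
C=toC(onz('top',*c,72)); A=lambda p,z:np.arctan2(*(toC(onz('top',*p,z))-C)[::-1])
print(toC(onz('top',*c,72)))
C2=toC(onz('top',*c,72))
for n,p in(('pointer',(271.5,217.3)),('blue',(276.2,218.3)),('green c',(268.7,220))): print(n,A(p,67)%6.28)
for i in ((0,),): print(blobs(im[190:232,248:292],(45,100,40),(85,255,255),5),blobs(im[190:232,248:292],(95,80,40),(130,255,255),2))
"
```

```text
centre pred 270.543791453887 210.27276801010078
[[[133.  123.   74.8]]]
[270.17 210.5 ]
[ -0.72 161.34]
pointer 3.081614472377298
blue 3.550960319512255
green c 2.7356996093078156
[([20.4, 29.9], 25, [17, 28, 8, 4])] []
```

The pointer is at about 0.47 and the green centre measures 0.81. I'll push another ~0.25 rad to reach the middle of the band.

Emit:
{"op": "step_arm", "data": {
  "motion": [
    {"slide": [-3,0,0],"dr": [0,0,0],"jaw": 0},
    {"slide": [-6,0,0],"dr": [0,0,0],"jaw": 0},
    {"slide": [-9,0,0],"dr": [0,0,0],"jaw": 0},
    {"slide": [-12,0,0],"dr": [0,0,0],"jaw": 0},
    {"slide": [-15,0,0],"dr": [0,0,0],"jaw": 0},
    {"slide": [-15,0,0],"dr": [0,0,0],"jaw": 0},
    {"slide": [-15,0,0],"dr": [0,0,0],"jaw": 0},
    {"slide": [-15,0,0],"dr": [0,0,0],"jaw": 0}
  ]
}}

```text
clock: 11.0
position: [509.9, 75.9, 122.1]
ee_rot: [-0.115, 0.993, 0.0, 0.0]
contact_force: [-0.9, 0.2, -0.2]
gripper_width: -0.1
grasp_force: 0.3
```

Emit:
{"op": "step_arm", "data": {
  "motion": [
    {"slide": [25,0,0],"dr": [0,0,0],"jaw": 0},
    {"slide": [50,0,-20],"dr": [0,0,0],"jaw": 0},
    {"slide": [70,-40,-60],"dr": [0,0,0],"jaw": 0},
    {"slide": [70,-100,-70],"dr": [0,0,0],"jaw": 0},
    {"slide": [70,-160,-70],"dr": [0,0,0],"jaw": 0},
    {"slide": [70,-200,-70],"dr": [0,0,0],"jaw": 0},
    {"slide": [70,-200,-70],"dr": [0,0,0],"jaw": 0},
    {"slide": [70,-200,-70],"dr": [0,0,0],"jaw": 0}
  ]
}}

```text
clock: 12.0
position: [487.2, -135.0, 192.1]
ee_rot: [-0.115, 0.993, -0.0, 0.0]
contact_force: [-0.5, -0.1, 0.5]
gripper_width: -0.2
grasp_force: 0.0
```

```bash
python3 -c "
from h import *
look('j');polar('jscene',zs=66,off=(0,0))
polar('jtop',n='top',zs=66,off=(-.7,1.3))
a=cv2.imread('pics/jscene.png')
for c,A,b in blobs(a,(5,150,110),(16,255,255),10): print(c,A,b,toC(onz('scene',*c,65)))
"
```

```text
t 12.0 tcp coater [ -59.32 -126.55] z 192.1 F [-0.46 -0.09  0.55]
scene ball [46.55 97.3 ] r 107.9 screw 2.3654443168634276
scene face [-0.4  0.3 54.7] green (np.float64(2.71), 29) red (np.float64(0.29), 57) blue (np.float64(0.0), 0) pointer (np.float64(2.29), 36)
top face [ 0.1  0.  54.8] green (np.float64(2.72), 25) red (np.float64(1.68), 14) blue (np.float64(0.0), 0) pointer (np.float64(2.63), 13)
jscene {4.2: 166, 4.1: 165, 4.0: 165, 3.9: 164, 3.8: 155, 3.7: 146, 3.6: 144, 3.5: 151, 3.4: 159, 3.3: 161, 3.2: 150, 3.1: 138, 3.0: 134, 2.9: 130, 2.8: 109, 2.7: 81, 2.6: 64, 2.5: 76, 2.4: 101, 2.3: 120, 2.2: 137, 2.1: 153, 2.0: 162, 1.9: 165, 1.8: 165, 1.7: 165, 1.6: 163, 1.5: 166, 1.4: 166, 1.3: 165, 1.2: 165, 1.1: 166, 1.0: 165}
jtop {4.2: 122, 4.1: 122, 4.0: 122, 3.9: 122, 3.8: 122, 3.7: 119, 3.6: 116, 3.5: 118, 3.4: 121, 3.3: 121, 3.2: 118, 3.1: 114, 3.0: 113, 2.9: 98, 2.8: 75, 2.7: 54, 2.6: 72, 2.5: 96, 2.4: 109, 2.3: 114, 2.2: 119, 2.1: 123, 2.0: 124, 1.9: 123, 1.8: 122, 1.7: 122, 1.6: 122, 1.5: 122, 1.4: 122, 1.3: 123, 1.2: 123, 1.1: 123, 1.0: 123}
[303.7, 241.4] 30 [299, 239, 10, 6] [   1.87 -139.27]
```

The pointer is at about 0.85, mid-green. The tab is at about (0,-141) in coater coordinates. I'll go over to the inner side of the tab and descend.

Emit:
{"op": "step_arm", "data": {
  "motion": [
    {"slide": [-30,11,0],"dr": [0,0,0],"jaw": 0},
    {"slide": [-59,22,20],"dr": [0,0,0],"jaw": 0},
    {"slide": [-59,24,60],"dr": [0,0,0],"jaw": 0},
    {"slide": [-59,24,100],"dr": [0,0,0],"jaw": 0},
    {"slide": [-59,24,130],"dr": [0,0,0],"jaw": 0},
    {"slide": [-59,24,148],"dr": [0,0,0],"jaw": 0},
    {"slide": [-59,24,148],"dr": [0,0,0],"jaw": 0},
    {"slide": [-59,24,148],"dr": [0,0,0],"jaw": 0}
  ]
}}

```text
clock: 13.1
position: [539.8, -97.6, 45.1]
ee_rot: [-0.116, 0.993, -0.0, 0.001]
contact_force: [-0.6, -0.5, 0.0]
gripper_width: -0.1
grasp_force: 0.0
```

```bash
python3 -c "
from h import *
look('k');polar('ktop',n='top',zs=66,off=(-.7,1.3))
a=cv2.imread('pics/kscene.png')
for c,A,b in blobs(a,(5,150,110),(16,255,255),10): print(c,A,b,toC(onz('scene',*c,65)))
cv2.imwrite('pics/c7.png',cv2.resize(cv2.convertScaleAbs(a[180:260,270:370],alpha=1.5),None,fx=6,fy=6))
"
```

```text
t 13.1 tcp coater [   0.67 -102.63] z 45.1 F [-0.64 -0.46  0.02]
scene ball [46.94 97.09] r 107.8 screw 2.3695237554079447
scene face [-1.4  2.2 54.6] green (np.float64(0.0), 0) red (np.float64(0.24), 60) blue (np.float64(0.0), 0) pointer (np.float64(2.71), 102)
top face [ 0.1 -0.  54.9] green (np.float64(2.73), 23) red (np.float64(1.68), 14) blue (np.float64(0.0), 0) pointer (np.float64(2.61), 12)
ktop {4.2: 123, 4.1: 123, 4.0: 123, 3.9: 122, 3.8: 123, 3.7: 121, 3.6: 117, 3.5: 118, 3.4: 122, 3.3: 123, 3.2: 117, 3.1: 112, 3.0: 110, 2.9: 94, 2.8: 72, 2.7: 52, 2.6: 68, 2.5: 93, 2.4: 108, 2.3: 114, 2.2: 120, 2.1: 123, 2.0: 124, 1.9: 124, 1.8: 123, 1.7: 123, 1.6: 123, 1.5: 123, 1.4: 123, 1.3: 123, 1.2: 124, 1.1: 124, 1.0: 123}
```

View pics/c7.png

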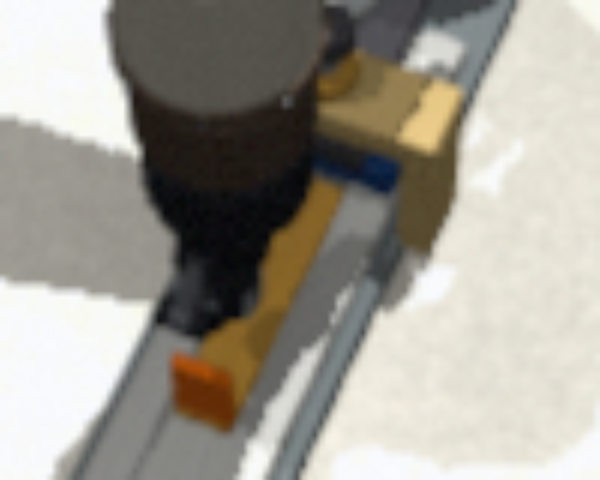

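The finger stands on the gauge just inside the tab, tab at crop (205,390), and the set is unchanged. Pushing outward about 80 mm.

Emit:
{"op": "step_arm", "data": {
  "motion": [
    {"slide": [0,-8,2],"dr": [0,0,0],"jaw": 0},
    {"slide": [0,-16,2],"dr": [0,0,0],"jaw": 0},
    {"slide": [0,-22,2],"dr": [0,0,0],"jaw": 0},
    {"slide": [0,-28,2],"dr": [0,0,0],"jaw": 0},
    {"slide": [0,-34,2],"dr": [0,0,0],"jaw": 0},
    {"slide": [0,-40,2],"dr": [0,0,0],"jaw": 0},
    {"slide": [0,-46,2],"dr": [0,0,0],"jaw": 0},
    {"slide": [0,-52,2],"dr": [0,0,0],"jaw": 0}
  ]
}}

```text
clock: 14.2
position: [550.6, -148.2, 42.0]
ee_rot: [-0.115, 0.993, 0.001, -0.0]
contact_force: [-0.9, 5.5, 2.8]
gripper_width: 0.1
grasp_force: 2.8
```

```bash
cat >> h.py <<'E'
def tab(tag):
    s=arm.read_state();print("t",round(s["clock"],2),toC(s["position"]),s["position"][2],s["contact_force"])
    a=snap("scene",tag)
    for c,A,b in blobs(a,(5,150,110),(16,255,255),10): print(c,A,b,toC(onz('scene',*c,65)))
E
python3 -c "
from h import *
tab('l')"
```

```text
t 14.2 [  -0.81 -154.34] 42.03400750260595 [-0.86  5.55  2.75]
```

Pushing with 5.5 N. Another 32 mm.

Emit:
{"op": "step_arm", "data": {
  "motion": [
    {"slide": [0,-6,0],"dr": [0,0,0],"jaw": 0},
    {"slide": [0,-12,0],"dr": [0,0,0],"jaw": 0},
    {"slide": [0,-17,0],"dr": [0,0,0],"jaw": 0},
    {"slide": [0,-22,0],"dr": [0,0,0],"jaw": 0},
    {"slide": [0,-27,0],"dr": [0,0,0],"jaw": 0},
    {"slide": [0,-32,0],"dr": [0,0,0],"jaw": 0},
    {"slide": [0,-32,0],"dr": [0,0,0],"jaw": 0},
    {"slide": [0,-32,0],"dr": [0,0,0],"jaw": 0}
  ]
}}

```text
clock: 15.25
position: [558.1, -180.2, 41.9]
ee_rot: [-0.115, 0.993, -0.0, -0.0]
contact_force: [1.2, -0.3, -0.2]
gripper_width: 0.1
grasp_force: 0.0
```

Emit:
{"op": "step_arm", "data": {
  "motion": [
    {"slide": [0,10,0],"dr": [0,0,0],"jaw": 0},
    {"slide": [0,25,-5],"dr": [0,0,0],"jaw": 0},
    {"slide": [0,30,-50],"dr": [0,0,0],"jaw": 0},
    {"slide": [0,30,-110],"dr": [0,0,0],"jaw": 0},
    {"slide": [50,10,-150],"dr": [0,0,0],"jaw": 0},
    {"slide": [100,10,-160],"dr": [0,0,0],"jaw": 0},
    {"slide": [140,10,-160],"dr": [0,0,0],"jaw": 0},
    {"slide": [140,10,-160],"dr": [0,0,0],"jaw": 0}
  ]
}}

```text
clock: 16.25
position: [417.1, -201.7, 203.0]
ee_rot: [-0.114, 0.993, 0.0, 0.001]
contact_force: [0.5, -0.5, 0.7]
gripper_width: 0.2
grasp_force: 0.0
```

```bash
python3 -c "
from h import *
tab('m')
a=cv2.imread('pics/m.png');cv2.imwrite('pics/c8.png',cv2.resize(cv2.convertScaleAbs(a[130:290,260:400],alpha=1.4),None,fx=3.7,fy=3.7))
b=snap('top','mtop');print(blobs(b,(7,120,60),(22,255,255),8))
polar('mtop',n='top',zs=66,off=(-.7,1.3))
for c,A,bb in blobs(a,(14,110,60),(25,255,255),20): print(c,A,bb)
"
```

```text
t 16.25 [-143.17 -174.89] 203.02157036245623 [ 0.54 -0.52  0.68]
[294.4, 260.0] 27 [290, 258, 10, 5] [   0.56 -200.85]
[([358.1, 189.2], 205, [336, 182, 38, 13])]
mtop {4.2: 123, 4.1: 122, 4.0: 120, 3.9: 114, 3.8: 102, 3.7: 79, 3.6: 59, 3.5: 73, 3.4: 99, 3.3: 114, 3.2: 117, 3.1: 117, 3.0: 118, 2.9: 119, 2.8: 119, 2.7: 119, 2.6: 120, 2.5: 121, 2.4: 120, 2.3: 119, 2.2: 121, 2.1: 122, 2.0: 122, 1.9: 121, 1.8: 121, 1.7: 121, 1.6: 122, 1.5: 121, 1.4: 121, 1.3: 122, 1.2: 123, 1.1: 122, 1.0: 122}
[127.7, 33.9] 1424 [87, 2, 81, 58]
[391.8, 100.2] 195 [382, 92, 20, 15]
[322.4, 195.2] 211 [303, 183, 43, 27]
[306.9, 241.0] 499 [290, 217, 33, 51]
```

View pics/c8.png

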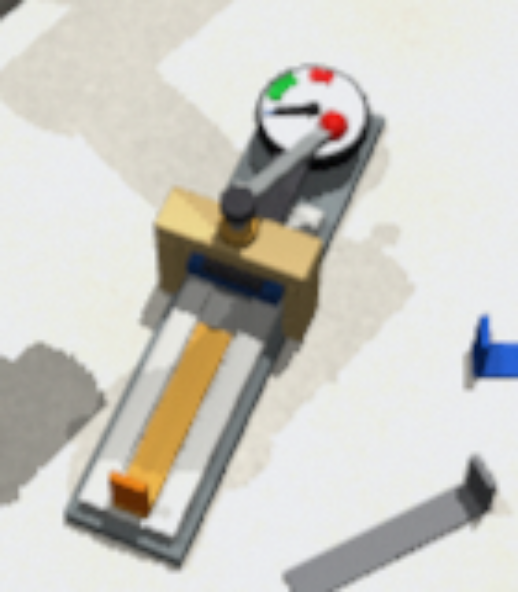

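The picture shows the gauge flat in the channel, its tip free of the blade at crop (210,325) and its tab at about (130,490). The pointer has dropped back to zero. Handing in.

```bash
python3 -c "
from bench import arm
print(arm.job_done())"
```

```text
the job is handed in; nothing more can be done
None
```

I set the screw with the pointer mid-green (about 0.85 rad), drew the gauge out until its tip was about 38 mm clear of the screw's axis, left it in the channel and handed the job in at about 16 s; no verdict came back, and I viewed 11 pictures, one over the limit of 10.

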